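Make up two job kits from the bench stock

ROBOT

A 7-joint arm with a two-finger parallel gripper is mounted at the origin on the work surface. World frame = base frame: x ahead of the robot, y to its left, z up, the work surface at z = 0. Lengths are in mm, angles in rad, forces in N, time in s.
With the tool pointing down it reaches from about 350 to 900 mm from the base axis. Payload 19.9 kg.
Tool frame: the origin (TCP) lies on the centre line of the jaws, within the pads' length; the fingertips stand 14 mm ahead of it and the grasp point (between the pads) lies 5 mm behind it; z points along the fingers, y is the line along which they close (so a half turn about z gives the same grasp; the last joint's range is limited). The gripper opens to 85 mm and grips with 20 to 120 N. Pads are 22 mm wide; open, the fingers measure 114 mm over their backs; the gripper's body (76 mm by 85 mm) begins 54 mm behind the grasp point. The pads swing forward as they close: fully open they stand 13 mm farther back than shut.
Start: joints at [1.145, 0.417, -0.01, 1.614, 0.005, 1.111, -0.053], TCP at [234.603, -579.279, 245.26] pointing down, gripper open.
Joint ranges: [-2.81, 2.81], [-0.39, 2.02], [-1.27, 1.25], [0.06, 2.57], [-1.19, 4.33], [0.19, 2], [-2.82, 2.82]. Speed limits (rad/s): [1.89, 1.89, 2.39, 2.39, 3.01, 3.01, 3.01].

INTERFACE

Orientations are given as [roll, pitch, yaw] about the fixed x, y, z axes, in that order (R = Rz(yaw) Ry(pitch) Rx(roll)).
In Python, from workcell import r gives the robot as it stands.
- The arm moves only by the tool apply_moves, never from a script. Its argument "rows" is a list of rows, each an object of numbers: "x", "y", "z": the shift along the tool's x, y, z scaled (see below); "wx", "wy", "wz": the turn, a rotation vector about the tool's x, y, z scaled (see below). In form: [{"x": .., "y": .., "z": .., "wx": .., "wy": .., "wz": ..}, ...]. A call has 1 to 12 rows; each row is the pose to reach, as a shift and turn from the pose commanded when the call began, along the tool's axes at that moment; what a row does not reach only later rows make up. The controller multiplies each number of a shift by 0.3 m and each number of a turn by 90 degrees. A row lasts 1/10 s, in which the tool goes at most 50 mm and 8.59 degrees, less where a joint would pass 70% of its speed; a pose out of reach is approached as far as the arm can. A call with a number of a shift or a turn outside -1 to 1 is refused whole. A call with a gripper value outside its range is refused whole. "gripper" is the closure, from 0 (fully open) to 1 (shut), set as the call begins (left out, the last holds). The fingers move at their own pace and stop on an object; the grip force is fixed at half the most. Time passes only in rows, so rows that repeat a pose let the fingers close. It gives the time, the measured TCP pose, the force, the opening and the grip force at its end, in the units of the state.
- r.read_state(): the state, without advancing time (a new reading comes with each control period).
- r.read_camera(name): name is "side" or "top" or "wrist"; returns (picture, depth): 420x560x3 uint8, red, green, blue; 420x560 float32, mm along the optical axis (not along the pixel's ray), 0 where there is no reading.
- r.camera_params(name): a dict with "intrinsics" (3x3 intrinsics, pixels), "k1" (the pictures are not rectified: a ray, as slopes to the right and down, at radius r is drawn at 1 + k1 r^2 times it, then the intrinsics apply), "world_from_camera" (4x4, takes a point from camera to world coordinates). Camera axes: x right, y down, z forward; pixel columns grow to the right and rows downward; lengths in mm; the calibration is good to about 2 mm. A picture is of the moment at which its call begins: read the wrist's pose just before it. camera_params takes no time and is no camera call; for the wrist camera it gives the pose at the moment of the call.
- r.close_job(): hands the job in; it is judged then, once.
The state is a dict: "t": time; "joint_pos": joint angles; "dq": joint speeds; "joint_torque": joint torques, N m; "position": TCP position; "orientation": TCP orientation; "ft_force": force on the tool from outside, world axes, zero at the start; "moment": the same for the moment, N m; "grip_width": finger opening in mm; "grip_force": force on a finger pad.
Only numpy, scipy, OpenCV 4.12 (cv2) and the standard library are available. Lean on these libraries where they do the work, as an engineer would, in place of code of your own. Each camera call takes 0.05 s, during which the arm holds its last target. There are 200 camera calls.

TASK

Make up two job kits from the stock on the workbench: for putting up a shelf, the pocket tape measure, the drill battery and the glass jar with the black lid (brass screws) go into the yellow tray; for mending the tap, the brass ball valve and the white reel of thread-seal tape go into the blue tray. Give each thing a compartment of its own, set down flat on the compartment's floor, the same way up as it stands now; put each one down, do not drop it in. Leave the rest of the stock, the jars with the white and the red lid and the roll of red tape, standing where it is.

Things in the scene. Friction and masses are not known exactly. Their poses are not given: they have to be found in the camera images.
- tray_yellow: Yellow open plastic tray, 134 (x) by 268 (y) by 45 mm high, walls, floor and two full-height dividers 4 mm thick. Three equal compartments in a row along y, each 126 (x) by 84 (y) mm inside, centres at y = -88, 0, +88 mm (x = 0), their floor 4 mm above the origin. Origin: centre of the underside, z up. Stands level, turned up to 0.2 rad; does not slide. Kit tray for the shelf job.
- tray_blue: Blue open plastic tray, 134 (x) by 268 (y) by 45 mm high, walls, floor and two full-height dividers 4 mm thick. Three equal compartments in a row along y, each 126 (x) by 84 (y) mm inside, centres at y = -88, 0, +88 mm (x = 0), their floor 4 mm above the origin. Origin: centre of the underside, z up. Stands level, turned up to 0.2 rad; does not slide. Kit tray for the tap job.
- tape_measure: Yellow pocket tape measure with black side discs, upright: 32 mm thick (x), 60 mm long (y), 58 mm high, flat parallel sides facing +x and -x to grip, round top, steel hook on the bench at its -y end. 0.14 to 0.23 kg. The origin is the centre of its underside, z up.
- battery: Drill battery pack: black block 42 (x) by 60 (y) by 34 mm high with a red band, and on top of it a grey slide rail 36 by 52 mm, up to 48 mm above the bench, with brass contacts. Grip the black block by its flat sides facing +x and -x, below 34 mm. 0.19 to 0.3 kg. The origin is the centre of its underside, z up.
- jar_screws: Clear glass jar with a black lid, filled with brass screws: glass 50 mm in diameter and 52 mm high, the lid 47 mm in diameter above it up to 65 mm. 0.13 to 0.2 kg. The origin is the centre of its underside, z up.
- ball_valve: Brass ball valve lying with its bore level along y: body 30 mm wide (x, grip it here), 58 mm long (y), 30 mm high, hexagon ends, and above it a red butterfly handle 12 mm thick (x), 46 mm long (y), from 38 to 52 mm above the bench. 0.22 to 0.35 kg. The origin is the centre of its underside, z up.
- seal_reel: White reel of thread-seal tape lying flat: disc 52 mm in diameter and 20 mm thick with a small dark hub. 0.03 to 0.05 kg. The origin is the centre of its underside, z up.
- jar_nails: Clear glass jar with a white lid, filled with steel nails: same size as the jar with the black lid. It stays where it is. The origin is the centre of its underside, z up.
- jar_washers: Clear glass jar with a red lid, filled with black washers: same size as the jar with the black lid. It stays where it is. The origin is the centre of its underside, z up.
- red_tape: Roll of red tape lying flat: ring 60 mm in outer and 34 mm in inner diameter, 19 mm thick. It stays where it is. The origin is the centre of its underside, z up.
Not all that is in view belongs to the job. Leave any purple look-alike of the seal_reel alone.

How it is judged:
By the outcome, as a careful person would: the job done as asked, in the order asked, and still so for the second after the job is handed in, with the robot touching nothing.
It also fails if it takes over 118 s, if anything falls off the work surface, if the arm or the gripper's body presses on something with over 40 N, if the wrist force passes 120 N, or if a joint passes its speed limit or range.

## Working session

There is one attempt and no reset: what is moved stays moved. The work goes in short steps, Python scripts to look and compute and a tool call to move; the robot and the scene stay as the last step left them, time stands still between calls to the robot, and variables do not carry over. Pictures are saved under pics/ and viewed, at most 14 in all, crops included, and the job is handed in when it is done.

Besides the shell and the picture viewer there is one more tool, called after "Call:" as name([rows], argument=value, ...), one row to a line, values as JSON. apply_moves: Moves the arm, as the interface text tells. Shifts and turns lie within -1 to 1; 1 stands for 0.3 m of shift or 90 degrees of turn. Its arguments: {"type":"object","properties":{"rows":{"type":"array","items":{"type":"object","properties":{"x":{"type":"number","minimum":-1,"maximum":1},"y":{"type":"number","minimum":-1,"maximum":1},"z":{"type":"number","minimum":-1,"maximum":1},"wx":{"type":"number","minimum":-1,"maximum":1},"wy":{"type":"number","minimum":-1,"maximum":1},"wz":{"type":"number","minimum":-1,"maximum":1}}}},"gripper":{"type":"number"}},"required":["rows"]}

```bash
mkdir -p pics; cat > h.py <<'E'
import numpy as np, cv2
from workcell import r
def snap(n):
    P=r.camera_params(n); im,d=r.read_camera(n); return im,d,P
def cloud(d,P):
    K=np.array(P["intrinsics"]);h,w=d.shape
    v,u=np.mgrid[0:h,0:w].astype(float)
    s=cv2.undistortPoints(np.stack([u.ravel(),v.ravel()],1)[:,None],K,np.array([P["k1"],0,0,0.]))[:,0]
    c=np.column_stack([s*d.reshape(-1,1),d.ravel(),np.ones(h*w)])
    X=(c@np.array(P["world_from_camera"]).T)[:,:3].reshape(h,w,3); X[d==0]=np.nan
    return X
def save(n,im): cv2.imwrite(f"pics/{n}.png",im[...,::-1])
E
python3 - <<'E'
from h import *
for n in ("top","side"):
    im,d,P=snap(n); save(n+"1",im); np.savez(f"{n}1.npz",im=im,X=cloud(d,P)); print(n,np.array(P["world_from_camera"]).round(2).tolist(),P["k1"])
s=r.read_state();print(s)
print(r.camera_params("wrist"))
E
```

```text
top [[0.01, -1.0, 0.07, 398.52], [-1.0, -0.01, -0.0, 13.17], [0.0, -0.07, -1.0, 1085.02], [0.0, 0.0, 0.0, 1.0]] -0.03516393269727518
side [[-0.99, -0.1, 0.13, 347.23], [-0.17, 0.68, -0.71, 740.47], [-0.01, -0.72, -0.69, 738.74], [0.0, 0.0, 0.0, 1.0]] -0.031533545240789974
{'t': 0.1, 'joint_pos': array([ 1.14450856,  0.41788324, -0.01033226,  1.61410054,  0.00469581,
        1.11070697, -0.05302644]), 'dq': array([-0.00026496, -0.00309711, -0.00091481, -0.00081536, -0.00056655,
        0.00017324, -0.00023942]), 'joint_torque': array([ 1.05199564e-03, -8.65820074e+01,  6.79954179e-01, -4.35639131e+01,
        1.91924523e-02,  4.94860709e-03,  8.33288186e-05]), 'position': array([ 234.50142658, -579.0232432 ,  244.74770821]), 'orientation': array([-3.14052088e+00,  6.91134741e-05,  3.84794183e-01]), 'ft_force': array([-0.79409799,  0.8689654 , -0.33591761]), 'moment': array([0.00881805, 0.00212684, 0.02391885]), 'grip_force': 0.0, 'grip_width': 85.46345624780874}
{'intrinsics': array([[329.72155838,   0.        , 279.83012336],
       [  0.        , 329.72155838, 209.0491044 ],
       [  0.        ,   0.        ,   1.        ]]), 'k1': -0.0814213276502583, 'world_from_camera': array([[ 3.76019471e-01, -8.85078148e-01, -2.74310097e-01,
         3.04798295e+02],
       [-9.26611334e-01, -3.59449603e-01, -1.10396646e-01,
        -5.50740283e+02],
       [-8.90996858e-04,  2.95690133e-01, -9.55283493e-01,
         3.74369231e+02],
       [ 0.00000000e+00,  0.00000000e+00,  0.00000000e+00,
         1.00000000e+00]])}
```

View pics/top1.png

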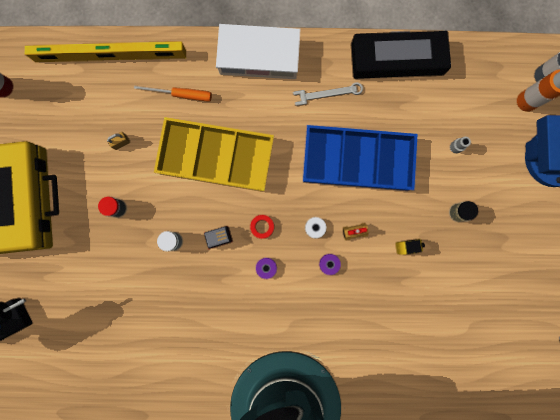

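View pics/side1.png

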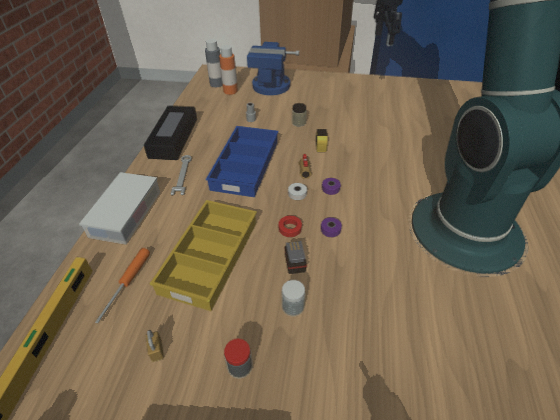

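Top view: yellow tray (215,155), blue tray (360,157), jars black (466,211) / white (168,241) / red (111,207), battery (218,237), red tape (262,227), white reel (316,228), valve (356,232), tape measure (410,247), purple reels (266,268) and (330,265). Possible confusions: reel vs purple reels, red tape and the white lid; black-lid jar vs the grey pot; the red-handled valve vs red tape; padlock (118,141) and the grey thing (460,146) vs the valve.

```bash
cat > m.py <<'E'
from h import *
def rect(X,sel):
    p=X[sel][:,:2].astype(np.float32); return cv2.minAreaRect(p),len(p)
if __name__=="__main__":
    z=np.load("top1.npz");im,X=z["im"],z["X"]
    print("table z",np.nanmedian(X[280:330,150:400,2]))
    B={"ty":(150,110,280,195),"tb":(298,118,422,195),"jar_s":(448,196,482,226),"tm":(392,234,430,260),"valve":(338,220,372,243),"reel":(302,215,329,241),"redt":(246,212,278,241),"bat":(200,222,235,251),"jw":(154,228,185,254),"jr":(95,194,127,220),"p1":(254,256,280,280),"p2":(318,252,343,277)}
    for k,(a,b,c,e) in B.items():
        Y=X[b:e,a:c]; 
        for lo in ((8,) if k in("reel","redt","p1","p2") else (10,25,40,) ):
            s=Y[...,2]>lo
            if s.sum()<8: continue
            R,n=rect(Y,s); print(k,lo,n,"c",np.round(R[0],1),"wh",np.round(R[1],1),"ang",round(R[2],1),"zmax",np.nanmax(Y[...,2]).round(1))
    for n in("top","side","wrist"):
        P=r.camera_params(n);T=np.linalg.inv(np.array(P["world_from_camera"]));q=T@np.array([234.6,-579,245,1]);print(n,(np.array(P["intrinsics"])@(q[:3]/q[2])))
    crops=[im[b:e,a:c] for a,b,c,e in [(90,190,490,285)]]
    save("crop1",cv2.resize(crops[0],None,fx=2,fy=2,interpolation=cv2.INTER_CUBIC))
E
python3 m.py
```

```text
table z -0.5949316959955695
ty 10 1942 c [620.2 184.7] wh [276.4 141.2] ang 81.1 zmax 51.0
ty 25 1587 c [620.2 184.7] wh [276.4 141.2] ang 81.1 zmax 51.0
ty 40 1216 c [620.2 184.6] wh [276.2 141.2] ang 81.1 zmax 51.0
tb 10 1944 c [ 615.7 -175.7] wh [273.5 141.8] ang 86.1 zmax 49.7
tb 25 1558 c [ 615.7 -175.7] wh [273.5 141.8] ang 86.1 zmax 49.7
tb 40 1193 c [ 615.7 -175.7] wh [273.7 141.6] ang 86.2 zmax 49.7
jar_s 10 465 c [ 485.3 -430. ] wh [46.3 46.7] ang 56.0 zmax 71.0
jar_s 25 419 c [ 485.2 -429.7] wh [46.4 46.3] ang 50.6 zmax 71.0
jar_s 40 375 c [ 485.2 -429.8] wh [46.2 46.3] ang 50.6 zmax 71.0
tm 10 357 c [ 398.3 -300.7] wh [32.4 62.5] ang 8.9 zmax 62.3
tm 25 335 c [ 398.4 -301. ] wh [32.4 61.9] ang 8.9 zmax 62.3
tm 40 285 c [ 398.6 -301.7] wh [32.3 60.4] ang 9.6 zmax 62.3
valve 10 318 c [ 433.8 -168. ] wh [34.5 58.5] ang 11.9 zmax 54.1
valve 25 214 c [ 433.8 -168.1] wh [25.6 58.4] ang 12.7 zmax 54.1
valve 40 95 c [ 433.9 -168.3] wh [11.9 46.7] ang 11.9 zmax 54.1
reel 8 350 c [441.8 -69.2] wh [50.9 50.5] ang 46.0 zmax 26.2
redt 8 312 c [443.8  63.7] wh [58.1 57.8] ang 44.8 zmax 23.6
bat 10 449 c [415.5 171.5] wh [42.3 60.9] ang 17.6 zmax 53.2
bat 25 432 c [415.6 171.5] wh [42.1 60.8] ang 17.1 zmax 53.2
bat 40 330 c [415.6 171.5] wh [36.1 52.5] ang 17.7 zmax 53.2
jw 10 429 c [404.5 285.9] wh [48.2 47.8] ang 44.8 zmax 69.2
jw 25 402 c [404.5 286. ] wh [48.1 47.5] ang 44.8 zmax 69.2
jw 40 374 c [404.6 286.1] wh [47.9 47.5] ang 44.8 zmax 69.2
jr 10 466 c [486.7 430.1] wh [50.1 47.8] ang 45.1 zmax 69.1
jr 25 426 c [486.7 430.1] wh [50.1 47.8] ang 45.1 zmax 69.1
jr 40 390 c [486.7 430.2] wh [49.5 48.1] ang 42.8 zmax 69.1
p1 8 359 c [341.5  52.5] wh [49.4 49.8] ang 0.7 zmax 26.2
p2 8 361 c [ 351.9 -105.2] wh [50.1 52.1] ang 89.3 zmax 24.5
top [589.28097977 334.22286225   1.        ]
side [383.86135522  38.87887339   1.        ]
wrist [279.6157828  285.93521145   1.        ]
```

View pics/crop1.png

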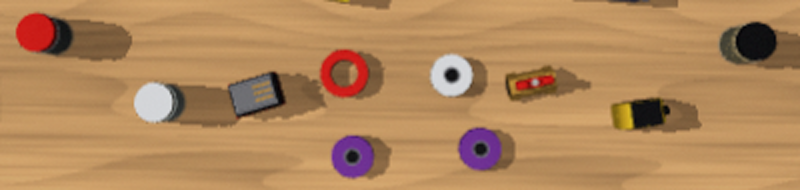

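The crop confirms the choices: black lid (755,42), white reel with dark hub (452,75), valve with red handle (530,83), tape measure (640,115) and battery (256,94). The purple reels are at (352,157) and (480,150).

```bash
cat > go.py <<'E'
import sys
from h import *
from scipy.spatial.transform import Rotation as Ro
def go(*a):
    """x y z yawdeg -> move numbers from the measured pose"""
    x,y,z,w=map(float,a); s=r.read_state(); R=Ro.from_euler("xyz",s["orientation"])
    d=R.inv().apply(np.array([x,y,z])-s["position"])/300
    q=(R.inv()*Ro.from_euler("xyz",[180,0,w],degrees=True)).as_rotvec()/(np.pi/2)
    print("shift",d.round(4),"turn",q.round(4))
if __name__=="__main__":
    s=r.read_state();print("t",round(s["t"],2),s["position"].round(1),np.degrees(s["orientation"]).round(2),s["ft_force"].round(1),"q",s["joint_pos"].round(2))
    for a in sys.argv[1:]: go(*a.split(","))
E
python3 go.py 398.5,-301.5,150,99.2
```

```text
t 0.1 [ 234.5 -579.   244.7] [-179.94    0.     22.05] [-0.8  0.9 -0.3] q [ 1.14  0.42 -0.01  1.61  0.    1.11 -0.05]
shift [ 0.854  -0.6519  0.3165] turn [-6.000e-04 -4.000e-04 -8.573e-01]
```

Call:
apply_moves([
  {"x": 0.854,"y": -0.652,"z": 0.316,"wz": -0.857},
  {"x": 0.854,"y": -0.652,"z": 0.316,"wz": -0.857},
  {"x": 0.854,"y": -0.652,"z": 0.316,"wz": -0.857},
  {"x": 0.854,"y": -0.652,"z": 0.316,"wz": -0.857},
  {"x": 0.854,"y": -0.652,"z": 0.316,"wz": -0.857},
  {"x": 0.854,"y": -0.652,"z": 0.316,"wz": -0.857},
  {"x": 0.854,"y": -0.652,"z": 0.316,"wz": -0.857},
  {"x": 0.854,"y": -0.652,"z": 0.316,"wz": -0.857},
  {"x": 0.854,"y": -0.652,"z": 0.316,"wz": -0.857},
  {"x": 0.854,"y": -0.652,"z": 0.316,"wz": -0.857},
  {"x": 0.854,"y": -0.652,"z": 0.316,"wz": -0.857},
], gripper=0)

```text
$.rows[0]: bad value
```

```bash
python3 - <<'E'
from h import *
im,d,P=snap("wrist"); X=cloud(d,P); save("w1",im); np.savez("w1.npz",im=im,X=X)
m=(X[...,2]>25)&(X[...,2]<75)&(abs(X[...,0]-398)<60)&(abs(X[...,1]+301)<60)
R=cv2.minAreaRect(X[m][:,:2].astype(np.float32));print(R,m.sum(),"table",np.nanmedian(X[...,2]))
E
python3 go.py 398.5,-301.5,25,99.2
```

```text
((0.0, 0.0), (0.0, 0.0), 0.0) 0 table 1.051394481873558
t 0.15 [ 234.5 -579.1  244.8] [-1.7994e+02  1.0000e-02  2.2050e+01] [-0.3  0.3  0.6] q [ 1.14  0.42 -0.01  1.61  0.    1.11 -0.05]
shift [ 0.8541 -0.6516  0.7332] turn [-6.000e-04 -4.000e-04 -8.572e-01]
```

View pics/w1.png

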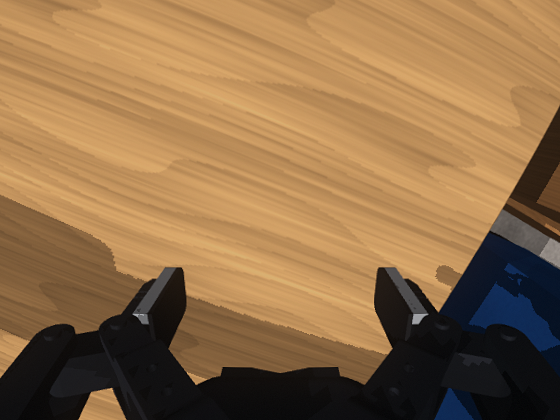

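The wrist view still shows bare bench and open fingers, because the move was refused. I'll give all six keys.

Call:
apply_moves([
  {"x": 0.854,"y": -0.652,"z": 0.316,"wx": 0,"wy": 0,"wz": -0.857},
  {"x": 0.854,"y": -0.652,"z": 0.316,"wx": 0,"wy": 0,"wz": -0.857},
  {"x": 0.854,"y": -0.652,"z": 0.316,"wx": 0,"wy": 0,"wz": -0.857},
  {"x": 0.854,"y": -0.652,"z": 0.316,"wx": 0,"wy": 0,"wz": -0.857},
  {"x": 0.854,"y": -0.652,"z": 0.316,"wx": 0,"wy": 0,"wz": -0.857},
  {"x": 0.854,"y": -0.652,"z": 0.316,"wx": 0,"wy": 0,"wz": -0.857},
  {"x": 0.854,"y": -0.652,"z": 0.316,"wx": 0,"wy": 0,"wz": -0.857},
  {"x": 0.854,"y": -0.652,"z": 0.316,"wx": 0,"wy": 0,"wz": -0.857},
  {"x": 0.854,"y": -0.652,"z": 0.316,"wx": 0,"wy": 0,"wz": -0.857},
  {"x": 0.854,"y": -0.652,"z": 0.316,"wx": 0,"wy": 0,"wz": -0.857},
  {"x": 0.854,"y": -0.652,"z": 0.316,"wx": 0,"wy": 0,"wz": -0.857},
  {"x": 0.854,"y": -0.652,"z": 0.316,"wx": 0,"wy": 0,"wz": -0.857},
], gripper=0)

```text
t: 1.35
position: [398.5, -302.0, 150.5]
orientation: [-3.142, 0.0, 1.727]
ft_force: [0.7, 0.2, -0.6]
grip_width: 85.3
grip_force: 0.0
```

```bash
cat > w.py <<'E'
import sys
from h import *
# w.py name x y zlo zhi half : footprint of the object near x,y from the wrist camera
n,x,y,lo,hi,hw=sys.argv[1],*map(float,sys.argv[2:])
im,d,P=snap("wrist"); X=cloud(d,P); save(n,im); np.savez(n+".npz",im=im,X=X)
m=(X[...,2]>lo)&(X[...,2]<hi)&(abs(X[...,0]-x)<hw)&(abs(X[...,1]-y)<hw)
if m.sum()>20: print(cv2.minAreaRect(X[m][:,:2].astype(np.float32)),m.sum(),"zmax",np.percentile(X[m][:,2],98))
E
python3 w.py w2 398 -301 15 75 50; python3 go.py 398.5,-301.5,25,99.2
```

```text
((398.00531005859375, -302.17840576171875), (32.582698822021484, 61.38811111450195), 9.047571182250977) 3359 zmax 60.08622792443421
t 1.4 [ 398.5 -302.   150.5] [-180.      0.     98.99] [ 0.4 -0.7 -0.1] q [ 0.92  0.34 -0.39  2.    0.17  0.83  0.59]
shift [1.600e-03 1.000e-04 4.183e-01] turn [-0.      0.     -0.0023]
```

View pics/w2.png

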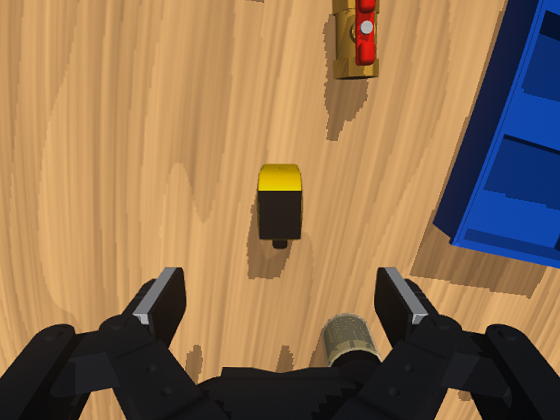

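The tape measure (280,205) lies centred between the jaws, and the wrist and top positions agree. Descending and gripping.

Call:
apply_moves([
  {"x": 0,"y": 0,"z": 0.15,"wx": 0,"wy": 0,"wz": 0},
  {"x": 0,"y": 0,"z": 0.28,"wx": 0,"wy": 0,"wz": 0},
  {"x": 0,"y": 0,"z": 0.36,"wx": 0,"wy": 0,"wz": 0},
  {"x": 0,"y": 0,"z": 0.4,"wx": 0,"wy": 0,"wz": 0},
  {"x": 0,"y": 0,"z": 0.418,"wx": 0,"wy": 0,"wz": 0},
  {"x": 0,"y": 0,"z": 0.418,"wx": 0,"wy": 0,"wz": 0},
])

```text
t: 2.0
position: [398.9, -301.9, 25.3]
orientation: [3.142, 0.0, 1.73]
ft_force: [-0.6, -0.2, 1.0]
grip_width: 85.7
grip_force: 0.0
```

Call:
apply_moves([
  {"x": 0,"y": 0,"z": 0,"wx": 0,"wy": 0,"wz": 0},
  {"x": 0,"y": 0,"z": 0,"wx": 0,"wy": 0,"wz": 0},
  {"x": 0,"y": 0,"z": 0,"wx": 0,"wy": 0,"wz": 0},
  {"x": 0,"y": 0,"z": 0,"wx": 0,"wy": 0,"wz": 0},
  {"x": 0,"y": 0,"z": 0,"wx": 0,"wy": 0,"wz": 0},
  {"x": 0,"y": 0,"z": 0,"wx": 0,"wy": 0,"wz": 0},
  {"x": 0,"y": 0,"z": 0,"wx": 0,"wy": 0,"wz": 0},
  {"x": 0,"y": 0,"z": 0,"wx": 0,"wy": 0,"wz": 0},
], gripper=1)

```text
t: 2.8
position: [398.9, -302.1, 25.7]
orientation: [3.141, 0.001, 1.731]
ft_force: [-1.8, 1.1, 9.8]
grip_width: 31.2
grip_force: 59.3
```

```bash
python3 go.py 398,-301.5,135,99.2 606.6,97.8,135,81.1
```

```text
t 2.8 [ 398.9 -302.1   25.7] [1.7997e+02 4.0000e-02 9.9170e+01] [-1.8  1.1  9.8] q [ 0.84  0.55 -0.31  2.05  0.3   0.58  0.48]
shift [ 0.0022 -0.0025 -0.3642] turn [ 0.0003  0.0005 -0.0004]
shift [ 1.2054  0.8959 -0.3648] turn [0.0004 0.0004 0.2007]
```

Call:
apply_moves([
  {"x": 0,"y": 0,"z": -0.05,"wx": 0,"wy": 0,"wz": 0},
  {"x": 0,"y": 0,"z": -0.15,"wx": 0,"wy": 0,"wz": 0},
  {"x": 0,"y": 0,"z": -0.28,"wx": 0,"wy": 0,"wz": 0},
  {"x": 0.05,"y": 0.03,"z": -0.36,"wx": 0,"wy": 0,"wz": 0},
  {"x": 0.15,"y": 0.1,"z": -0.365,"wx": 0,"wy": 0,"wz": 0.03},
  {"x": 0.25,"y": 0.18,"z": -0.365,"wx": 0,"wy": 0,"wz": 0.06},
  {"x": 0.36,"y": 0.27,"z": -0.365,"wx": 0,"wy": 0,"wz": 0.1},
  {"x": 0.47,"y": 0.35,"z": -0.365,"wx": 0,"wy": 0,"wz": 0.14},
  {"x": 0.58,"y": 0.43,"z": -0.365,"wx": 0,"wy": 0,"wz": 0.17},
  {"x": 0.69,"y": 0.51,"z": -0.365,"wx": 0,"wy": 0,"wz": 0.2},
  {"x": 0.8,"y": 0.6,"z": -0.365,"wx": 0,"wy": 0,"wz": 0.2},
  {"x": 0.9,"y": 0.67,"z": -0.365,"wx": 0,"wy": 0,"wz": 0.2},
])

```text
t: 4.0
position: [554.8, -1.1, 134.7]
orientation: [3.141, -0.0, 1.417]
ft_force: [0.2, 0.0, -0.9]
grip_width: 31.5
grip_force: 59.8
```

```bash
python3 go.py 606.6,97.8,135,81.1
```

```text
t 4.0 [554.8  -1.1 134.7] [ 1.7998e+02 -1.0000e-02  8.1200e+01] [ 0.2  0.  -0.9] q [ 0.28  0.46 -0.41  1.87  0.24  0.86 -0.41]
shift [ 0.3523  0.1203 -0.0008] turn [ 0.0002 -0.0002  0.0011]
```

Call:
apply_moves([
  {"x": 0.1,"y": 0.03,"z": 0,"wx": 0,"wy": 0,"wz": 0},
  {"x": 0.22,"y": 0.07,"z": 0,"wx": 0,"wy": 0,"wz": 0},
  {"x": 0.32,"y": 0.11,"z": 0,"wx": 0,"wy": 0,"wz": 0},
  {"x": 0.352,"y": 0.12,"z": 0,"wx": 0,"wy": 0,"wz": 0},
  {"x": 0.352,"y": 0.12,"z": 0.05,"wx": 0,"wy": 0,"wz": 0},
  {"x": 0.352,"y": 0.12,"z": 0.14,"wx": 0,"wy": 0,"wz": 0},
  {"x": 0.352,"y": 0.12,"z": 0.23,"wx": 0,"wy": 0,"wz": 0},
  {"x": 0.352,"y": 0.12,"z": 0.3,"wx": 0,"wy": 0,"wz": 0},
  {"x": 0.352,"y": 0.12,"z": 0.33,"wx": 0,"wy": 0,"wz": 0},
  {"x": 0.352,"y": 0.12,"z": 0.342,"wx": 0,"wy": 0,"wz": 0},
  {"x": 0.352,"y": 0.12,"z": 0.346,"wx": 0,"wy": 0,"wz": 0},
  {"x": 0.352,"y": 0.12,"z": 0.346,"wx": 0,"wy": 0,"wz": 0},
])

```text
t: 5.2
position: [606.1, 95.4, 31.5]
orientation: [3.141, -0.0, 1.417]
ft_force: [-0.1, 0.1, -2.5]
grip_width: 31.3
grip_force: 59.9
```

Call:
apply_moves([
  {"x": 0,"y": 0,"z": 0.003,"wx": 0,"wy": 0,"wz": 0},
  {"x": 0,"y": 0,"z": 0.005,"wx": 0,"wy": 0,"wz": 0},
  {"x": 0,"y": 0,"z": 0.006,"wx": 0,"wy": 0,"wz": 0},
  {"x": 0,"y": 0,"z": 0.006,"wx": 0,"wy": 0,"wz": 0},
])

```text
t: 5.6
position: [606.1, 95.6, 29.8]
orientation: [3.141, -0.0, 1.417]
ft_force: [-2.8, -0.9, 6.7]
grip_width: 31.5
grip_force: 61.2
```

Call:
apply_moves([
  {"x": 0,"y": 0,"z": 0,"wx": 0,"wy": 0,"wz": 0},
  {"x": 0,"y": 0,"z": 0,"wx": 0,"wy": 0,"wz": 0},
  {"x": 0,"y": 0,"z": 0,"wx": 0,"wy": 0,"wz": 0},
  {"x": 0,"y": 0,"z": 0,"wx": 0,"wy": 0,"wz": 0},
  {"x": 0,"y": 0,"z": -0.03,"wx": 0,"wy": 0,"wz": 0},
  {"x": 0,"y": 0,"z": -0.1,"wx": 0,"wy": 0,"wz": 0},
  {"x": 0,"y": 0,"z": -0.2,"wx": 0,"wy": 0,"wz": 0},
  {"x": 0,"y": 0,"z": -0.3,"wx": 0,"wy": 0,"wz": 0},
  {"x": 0,"y": 0,"z": -0.38,"wx": 0,"wy": 0,"wz": 0},
  {"x": 0,"y": 0,"z": -0.4,"wx": 0,"wy": 0,"wz": 0},
], gripper=0.3)

```text
t: 6.6
position: [606.9, 95.9, 152.5]
orientation: [3.138, -0.001, 1.417]
ft_force: [-1.2, 0.5, -0.5]
grip_width: 59.7
grip_force: 0.0
```

```bash
python3 w.py w3 605 97 20 90 38;  python3 go.py 415.6,171.5,130,107.4
```

```text
((605.5092163085938, 96.9002456665039), (99.0592269897461, 42.35784149169922), 66.58299255371094) 3670 zmax 63.945265951188865
t 6.65 [606.7  95.8 151.9] [ 1.7981e+02 -5.0000e-02  8.1170e+01] [ 0.9 -0.   1.5] q [ 0.11  0.53 -0.42  1.71  0.26  0.95 -0.57]
shift [ 0.1515 -0.6686  0.0707] turn [ 2.200e-03 -1.000e-04 -2.914e-01]
```

View pics/w3.png

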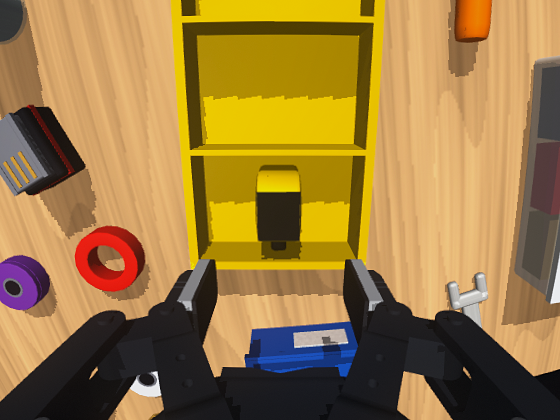

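The tape measure (280,205) stands upright in the first yellow compartment. Next, the battery.

Call:
apply_moves([
  {"x": 0.04,"y": -0.15,"z": 0.02,"wx": 0,"wy": 0,"wz": -0.06},
  {"x": 0.08,"y": -0.3,"z": 0.04,"wx": 0,"wy": 0,"wz": -0.14},
  {"x": 0.12,"y": -0.45,"z": 0.06,"wx": 0,"wy": 0,"wz": -0.22},
  {"x": 0.15,"y": -0.6,"z": 0.07,"wx": 0,"wy": 0,"wz": -0.29},
  {"x": 0.151,"y": -0.668,"z": 0.07,"wx": 0,"wy": 0,"wz": -0.291},
  {"x": 0.151,"y": -0.668,"z": 0.07,"wx": 0,"wy": 0,"wz": -0.291},
  {"x": 0.151,"y": -0.668,"z": 0.07,"wx": 0,"wy": 0,"wz": -0.291},
], gripper=0)

```text
t: 7.35
position: [414.8, 171.0, 127.9]
orientation: [-3.142, 0.0, 1.874]
ft_force: [-0.1, -0.5, -0.4]
grip_width: 85.8
grip_force: 0.0
```

```bash
python3 w.py w4 415 171 15 60 45;  python3 go.py 415.6,171.5,26,107.4
```

```text
((415.3502197265625, 172.29696655273438), (42.31886291503906, 59.963134765625), 17.586633682250977) 5037 zmax 50.48093381153787
t 7.4 [415.3 170.9 127.9] [ 1.8000e+02 -1.0000e-02  1.0733e+02] [0.  0.1 0.5] q [ 0.07  0.33 -0.61  2.12  0.27  0.76 -0.4 ]
shift [0.0016 0.0016 0.3396] turn [ 0.0001 -0.0001 -0.0008]
```

Call:
apply_moves([
  {"x": 0.003,"y": 0,"z": 0.1,"wx": 0,"wy": 0,"wz": 0},
  {"x": 0.003,"y": 0,"z": 0.2,"wx": 0,"wy": 0,"wz": 0},
  {"x": 0.003,"y": 0,"z": 0.28,"wx": 0,"wy": 0,"wz": 0},
  {"x": 0.003,"y": 0,"z": 0.32,"wx": 0,"wy": 0,"wz": 0},
  {"x": 0.003,"y": 0,"z": 0.336,"wx": 0,"wy": 0,"wz": 0},
  {"x": 0.003,"y": 0,"z": 0.336,"wx": 0,"wy": 0,"wz": 0},
])

```text
t: 8.0
position: [414.7, 172.0, 27.2]
orientation: [-3.141, -0.0, 1.874]
ft_force: [0.6, 0.1, -0.2]
grip_width: 85.2
grip_force: 0.0
```

Call:
apply_moves([
  {"x": 0,"y": 0,"z": 0,"wx": 0,"wy": 0,"wz": 0},
  {"x": 0,"y": 0,"z": 0,"wx": 0,"wy": 0,"wz": 0},
  {"x": 0,"y": 0,"z": 0,"wx": 0,"wy": 0,"wz": 0},
  {"x": 0,"y": 0,"z": 0,"wx": 0,"wy": 0,"wz": 0},
  {"x": 0,"y": 0,"z": 0,"wx": 0,"wy": 0,"wz": 0},
  {"x": 0,"y": 0,"z": 0,"wx": 0,"wy": 0,"wz": 0},
  {"x": 0,"y": 0,"z": 0,"wx": 0,"wy": 0,"wz": 0},
  {"x": 0,"y": 0,"z": 0,"wx": 0,"wy": 0,"wz": 0},
], gripper=1)

```text
t: 8.8
position: [414.9, 172.0, 28.1]
orientation: [3.14, 0.0, 1.874]
ft_force: [-1.9, -2.5, 16.7]
grip_width: 40.7
grip_force: 59.1
```

```bash
python3 go.py 633.8,271.6,130,81.1
```

```text
t 8.8 [414.9 172.   28.1] [1.7993e+02 2.0000e-02 1.0736e+02] [-1.9 -2.5 16.7] q [-0.05  0.52 -0.48  2.17  0.45  0.55 -0.57]
shift [ 0.0988  0.7959 -0.3389] turn [8.000e-04 1.000e-04 2.918e-01]
```

Call:
apply_moves([
  {"x": 0,"y": 0,"z": -0.05,"wx": 0,"wy": 0,"wz": 0},
  {"x": 0,"y": 0,"z": -0.15,"wx": 0,"wy": 0,"wz": 0},
  {"x": 0,"y": 0,"z": -0.28,"wx": 0,"wy": 0,"wz": 0},
  {"x": 0.01,"y": 0.06,"z": -0.338,"wx": 0,"wy": 0,"wz": 0.02},
  {"x": 0.02,"y": 0.17,"z": -0.338,"wx": 0,"wy": 0,"wz": 0.07},
  {"x": 0.04,"y": 0.29,"z": -0.338,"wx": 0,"wy": 0,"wz": 0.12},
  {"x": 0.05,"y": 0.41,"z": -0.338,"wx": 0,"wy": 0,"wz": 0.17},
  {"x": 0.07,"y": 0.53,"z": -0.338,"wx": 0,"wy": 0,"wz": 0.22},
  {"x": 0.08,"y": 0.65,"z": -0.338,"wx": 0,"wy": 0,"wz": 0.27},
  {"x": 0.1,"y": 0.75,"z": -0.338,"wx": 0,"wy": 0,"wz": 0.292},
  {"x": 0.099,"y": 0.796,"z": -0.338,"wx": 0,"wy": 0,"wz": 0.292},
  {"x": 0.099,"y": 0.796,"z": -0.338,"wx": 0,"wy": 0,"wz": 0.292},
])

```text
t: 10.0
position: [634.4, 272.0, 128.0]
orientation: [-3.141, -0.0, 1.415]
ft_force: [-0.8, -1.3, -3.8]
grip_width: 40.7
grip_force: 63.1
```

```bash
python3 go.py 633.8,271.6,33,81.1
```

```text
t 10.0 [634.4 272.  128. ] [-1.7998e+02 -1.0000e-02  8.1070e+01] [-0.8 -1.3 -3.8] q [-0.16  0.69 -0.43  1.51  0.32  1.01 -0.83]
shift [-0.0017 -0.0018  0.3168] turn [-0.0003 -0.0002 -0.0003]
```

Call:
apply_moves([
  {"x": 0,"y": 0,"z": 0.06,"wx": 0,"wy": 0,"wz": 0},
  {"x": 0,"y": 0,"z": 0.15,"wx": 0,"wy": 0,"wz": 0},
  {"x": 0,"y": 0,"z": 0.23,"wx": 0,"wy": 0,"wz": 0},
  {"x": 0,"y": 0,"z": 0.28,"wx": 0,"wy": 0,"wz": 0},
  {"x": 0,"y": 0,"z": 0.305,"wx": 0,"wy": 0,"wz": 0},
  {"x": 0,"y": 0,"z": 0.314,"wx": 0,"wy": 0,"wz": 0},
  {"x": 0,"y": 0,"z": 0.317,"wx": 0,"wy": 0,"wz": 0},
  {"x": 0,"y": 0,"z": 0.317,"wx": 0,"wy": 0,"wz": 0},
])

```text
t: 10.8
position: [633.9, 271.8, 34.3]
orientation: [3.141, -0.001, 1.415]
ft_force: [-0.2, 0.4, -2.5]
grip_width: 40.5
grip_force: 63.1
```

Call:
apply_moves([
  {"x": 0,"y": 0,"z": 0.002,"wx": 0,"wy": 0,"wz": 0},
  {"x": 0,"y": 0,"z": 0.004,"wx": 0,"wy": 0,"wz": 0},
  {"x": 0,"y": 0,"z": 0.004,"wx": 0,"wy": 0,"wz": 0},
])

```text
t: 11.1
position: [633.6, 271.7, 32.5]
orientation: [3.141, -0.0, 1.415]
ft_force: [-0.5, -0.4, -3.0]
grip_width: 40.9
grip_force: 63.1
```

Call:
apply_moves([
  {"x": 0,"y": 0,"z": 0.002,"wx": 0,"wy": 0,"wz": 0},
  {"x": 0,"y": 0,"z": 0.004,"wx": 0,"wy": 0,"wz": 0},
  {"x": 0,"y": 0,"z": 0.004,"wx": 0,"wy": 0,"wz": 0},
])

```text
t: 11.4
position: [633.6, 271.6, 32.2]
orientation: [3.141, 0.0, 1.415]
ft_force: [-6.2, -4.1, 13.8]
grip_width: 40.4
grip_force: 65.0
```

Contact. Opening to about 62 mm and lifting.

Call:
apply_moves([
  {"x": 0,"y": 0,"z": -0.002,"wx": 0,"wy": 0,"wz": 0},
  {"x": 0,"y": 0,"z": -0.002,"wx": 0,"wy": 0,"wz": 0},
  {"x": 0,"y": 0,"z": -0.002,"wx": 0,"wy": 0,"wz": 0},
  {"x": 0,"y": 0,"z": -0.002,"wx": 0,"wy": 0,"wz": 0},
  {"x": 0,"y": 0,"z": -0.03,"wx": 0,"wy": 0,"wz": 0},
  {"x": 0,"y": 0,"z": -0.1,"wx": 0,"wy": 0,"wz": 0},
  {"x": 0,"y": 0,"z": -0.2,"wx": 0,"wy": 0,"wz": 0},
  {"x": 0,"y": 0,"z": -0.3,"wx": 0,"wy": 0,"wz": 0},
  {"x": 0,"y": 0,"z": -0.38,"wx": 0,"wy": 0,"wz": 0},
  {"x": 0,"y": 0,"z": -0.4,"wx": 0,"wy": 0,"wz": 0},
], gripper=0.27)

```text
t: 12.4
position: [634.5, 272.3, 154.8]
orientation: [3.138, -0.002, 1.415]
ft_force: [0.2, 0.4, 0.0]
grip_width: 62.5
grip_force: 0.0
```

```bash
python3 w.py w5 633 271 30 90 30;  python3 go.py 485.2,-429.8,150,81.1
```

```text
((633.7711181640625, 272.15252685546875), (59.32474136352539, 42.23716354370117), 81.03463745117188) 3991 zmax 54.496947917028976
t 12.45 [634.3 272.1 154.1] [ 1.7983e+02 -1.1000e-01  8.1090e+01] [0.7 0.9 1.4] q [-0.15  0.66 -0.44  1.5   0.31  1.05 -0.82]
shift [-2.3885 -0.1285  0.0089] turn [ 0.0019 -0.0012 -0.0002]
```

View pics/w5.png

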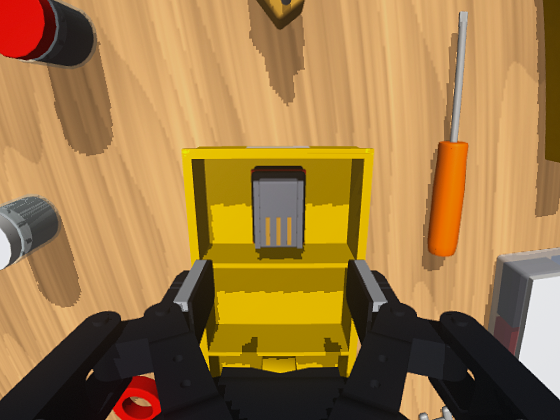

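The battery (278,210) is flat and aligned in the far compartment. Next, the black-lid jar.

Call:
apply_moves([
  {"x": -0.1,"y": 0,"z": 0,"wx": 0,"wy": 0,"wz": 0},
  {"x": -0.25,"y": -0.01,"z": 0,"wx": 0,"wy": 0,"wz": 0},
  {"x": -0.41,"y": -0.02,"z": 0,"wx": 0,"wy": 0,"wz": 0},
  {"x": -0.57,"y": -0.03,"z": 0,"wx": 0,"wy": 0,"wz": 0},
  {"x": -0.73,"y": -0.04,"z": 0,"wx": 0,"wy": 0,"wz": 0},
  {"x": -0.89,"y": -0.05,"z": 0,"wx": 0,"wy": 0,"wz": 0},
  {"x": -1,"y": -0.055,"z": 0,"wx": 0,"wy": 0,"wz": 0},
], gripper=0)

```text
t: 13.15
position: [569.3, -25.7, 150.4]
orientation: [-3.14, 0.001, 1.413]
ft_force: [0.1, 0.1, -0.1]
grip_width: 85.3
grip_force: 0.0
```

Call:
apply_moves([
  {"x": -0.15,"y": 0,"z": 0,"wx": 0,"wy": 0,"wz": 0},
  {"x": -0.31,"y": -0.01,"z": 0,"wx": 0,"wy": 0,"wz": 0},
  {"x": -0.47,"y": -0.02,"z": 0,"wx": 0,"wy": 0,"wz": 0},
  {"x": -0.63,"y": -0.03,"z": 0,"wx": 0,"wy": 0,"wz": 0},
  {"x": -0.79,"y": -0.04,"z": 0,"wx": 0,"wy": 0,"wz": 0},
  {"x": -0.95,"y": -0.05,"z": 0,"wx": 0,"wy": 0,"wz": 0},
  {"x": -1,"y": -0.055,"z": 0,"wx": 0,"wy": 0,"wz": 0},
])

```text
t: 13.85
position: [505.3, -321.3, 150.2]
orientation: [-3.14, 0.001, 1.409]
ft_force: [-0.1, -0.0, -1.0]
grip_width: 85.2
grip_force: 0.0
```

```bash
python3 go.py 485.2,-429.8,150,81.1
```

```text
t 13.85 [ 505.3 -321.3  150.2] [-1.7991e+02  7.0000e-02  8.0750e+01] [-0.1 -0.  -1. ] q [ 0.78  0.5  -0.35  1.75  0.21  0.93  0.18]
shift [-0.3678 -0.0081  0.001 ] turn [-0.001   0.0008 -0.0039]
```

Call:
apply_moves([
  {"x": -0.15,"y": -0.003,"z": 0,"wx": 0,"wy": 0,"wz": 0},
  {"x": -0.29,"y": -0.006,"z": 0,"wx": 0,"wy": 0,"wz": 0},
  {"x": -0.367,"y": -0.008,"z": 0,"wx": 0,"wy": 0,"wz": 0},
  {"x": -0.367,"y": -0.008,"z": 0,"wx": 0,"wy": 0,"wz": 0},
  {"x": -0.367,"y": -0.008,"z": 0,"wx": 0,"wy": 0,"wz": 0},
])

```text
t: 14.35
position: [488.4, -423.8, 150.3]
orientation: [-3.141, -0.001, 1.415]
ft_force: [1.3, 0.1, -0.9]
grip_width: 85.1
grip_force: 0.0
```

```bash
python3 w.py w6 485 -430 50 80 45;  python3 go.py 485.2,-429.8,31,81.1
```

```text
((486.0972595214844, -430.9760437011719), (46.75732421875, 47.53715133666992), 53.783714294433594) 3675 zmax 67.21496012547702
t 14.4 [ 488.8 -423.2  150.5] [-1.7997e+02 -7.0000e-02  8.1140e+01] [ 0.5  0.8 -0.1] q [ 0.9   0.57 -0.33  1.63  0.21  0.98  0.35]
shift [-0.0242 -0.0082  0.3983] turn [-0.0004 -0.0007  0.0005]
```

View pics/w6.png

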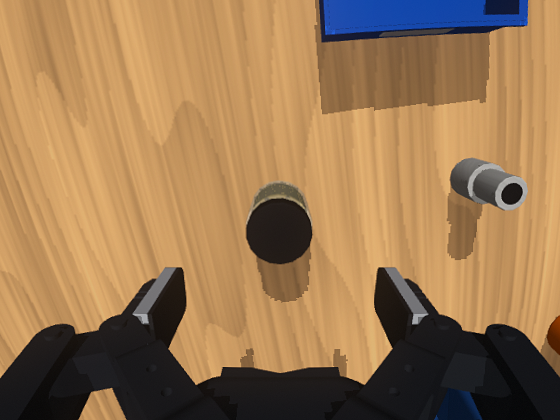

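The black-lid jar is at (279,225), clear of the neighbours.

Call:
apply_moves([
  {"x": -0.025,"y": -0.006,"z": 0.08,"wx": 0,"wy": 0,"wz": 0},
  {"x": -0.025,"y": -0.006,"z": 0.12,"wx": 0,"wy": 0,"wz": 0},
  {"x": -0.025,"y": -0.006,"z": 0.24,"wx": 0,"wy": 0,"wz": 0},
  {"x": -0.025,"y": -0.006,"z": 0.34,"wx": 0,"wy": 0,"wz": 0},
  {"x": -0.025,"y": -0.006,"z": 0.38,"wx": 0,"wy": 0,"wz": 0},
  {"x": -0.025,"y": -0.006,"z": 0.398,"wx": 0,"wy": 0,"wz": 0},
  {"x": -0.025,"y": -0.006,"z": 0.398,"wx": 0,"wy": 0,"wz": 0},
])

```text
t: 15.1
position: [486.0, -431.2, 32.0]
orientation: [3.141, -0.0, 1.416]
ft_force: [0.3, -0.3, 0.1]
grip_width: 85.3
grip_force: 0.0
```

Call:
apply_moves([
  {"x": 0,"y": 0,"z": 0,"wx": 0,"wy": 0,"wz": 0},
  {"x": 0,"y": 0,"z": 0,"wx": 0,"wy": 0,"wz": 0},
  {"x": 0,"y": 0,"z": 0,"wx": 0,"wy": 0,"wz": 0},
  {"x": 0,"y": 0,"z": 0,"wx": 0,"wy": 0,"wz": 0},
  {"x": 0,"y": 0,"z": 0,"wx": 0,"wy": 0,"wz": 0},
  {"x": 0,"y": 0,"z": 0,"wx": 0,"wy": 0,"wz": 0},
  {"x": 0,"y": 0,"z": 0,"wx": 0,"wy": 0,"wz": 0},
], gripper=1)

```text
t: 15.8
position: [486.0, -432.0, 33.0]
orientation: [3.14, 0.001, 1.415]
ft_force: [-1.4, 2.2, 10.2]
grip_width: 48.5
grip_force: 60.8
```

```bash
python3 go.py 620.2,184.7,150,81.1
```

```text
t 15.8 [ 486. -432.   33.] [1.7993e+02 5.0000e-02 8.1080e+01] [-1.4  2.2 10.2] q [ 0.88  0.73 -0.29  1.67  0.27  0.78  0.32]
shift [ 2.0998  0.1237 -0.3917] turn [ 0.0008  0.0006 -0.0002]
```

Call:
apply_moves([
  {"x": 0,"y": 0,"z": -0.05,"wx": 0,"wy": 0,"wz": 0},
  {"x": 0,"y": 0,"z": -0.15,"wx": 0,"wy": 0,"wz": 0},
  {"x": 0,"y": 0,"z": -0.28,"wx": 0,"wy": 0,"wz": 0},
  {"x": 0.04,"y": 0,"z": -0.37,"wx": 0,"wy": 0,"wz": 0},
  {"x": 0.12,"y": 0.01,"z": -0.39,"wx": 0,"wy": 0,"wz": 0},
  {"x": 0.23,"y": 0.015,"z": -0.39,"wx": 0,"wy": 0,"wz": 0},
  {"x": 0.35,"y": 0.02,"z": -0.39,"wx": 0,"wy": 0,"wz": 0},
  {"x": 0.48,"y": 0.03,"z": -0.39,"wx": 0,"wy": 0,"wz": 0},
  {"x": 0.61,"y": 0.04,"z": -0.39,"wx": 0,"wy": 0,"wz": 0},
  {"x": 0.74,"y": 0.05,"z": -0.39,"wx": 0,"wy": 0,"wz": 0},
  {"x": 0.87,"y": 0.055,"z": -0.39,"wx": 0,"wy": 0,"wz": 0},
  {"x": 1,"y": 0.06,"z": -0.39,"wx": 0,"wy": 0,"wz": 0},
])

```text
t: 17.0
position: [550.0, -136.5, 149.9]
orientation: [3.141, 0.0, 1.415]
ft_force: [1.6, -0.2, -1.2]
grip_width: 48.4
grip_force: 62.3
```

Call:
apply_moves([
  {"x": 0.12,"y": 0.01,"z": 0,"wx": 0,"wy": 0,"wz": 0},
  {"x": 0.25,"y": 0.015,"z": 0,"wx": 0,"wy": 0,"wz": 0},
  {"x": 0.38,"y": 0.02,"z": 0,"wx": 0,"wy": 0,"wz": 0},
  {"x": 0.51,"y": 0.03,"z": 0,"wx": 0,"wy": 0,"wz": 0},
  {"x": 0.64,"y": 0.04,"z": 0,"wx": 0,"wy": 0,"wz": 0},
  {"x": 0.76,"y": 0.05,"z": 0,"wx": 0,"wy": 0,"wz": 0},
  {"x": 0.87,"y": 0.055,"z": 0,"wx": 0,"wy": 0,"wz": 0},
  {"x": 0.96,"y": 0.06,"z": 0,"wx": 0,"wy": 0,"wz": 0},
  {"x": 1,"y": 0.06,"z": 0,"wx": 0,"wy": 0,"wz": 0},
  {"x": 1,"y": 0.06,"z": 0,"wx": 0,"wy": 0,"wz": 0},
])

```text
t: 18.0
position: [613.9, 157.3, 149.4]
orientation: [3.141, -0.001, 1.418]
ft_force: [-0.3, -0.6, -1.9]
grip_width: 48.7
grip_force: 62.3
```

```bash
python3 go.py 619.7,184.7,150,81.1
```

```text
t 18.0 [613.9 157.3 149.4] [ 1.7998e+02 -5.0000e-02  8.1220e+01] [-0.3 -0.6 -1.9] q [ 0.02  0.57 -0.44  1.66  0.28  0.97 -0.67]
shift [ 0.0931  0.0051 -0.0019] turn [ 0.0002 -0.0005  0.0013]
```

Call:
apply_moves([
  {"x": 0.05,"y": 0.003,"z": 0,"wx": 0,"wy": 0,"wz": 0},
  {"x": 0.093,"y": 0.005,"z": 0,"wx": 0,"wy": 0,"wz": 0},
  {"x": 0.093,"y": 0.005,"z": 0.02,"wx": 0,"wy": 0,"wz": 0},
  {"x": 0.093,"y": 0.005,"z": 0.1,"wx": 0,"wy": 0,"wz": 0},
  {"x": 0.093,"y": 0.005,"z": 0.19,"wx": 0,"wy": 0,"wz": 0},
  {"x": 0.093,"y": 0.005,"z": 0.27,"wx": 0,"wy": 0,"wz": 0},
  {"x": 0.093,"y": 0.005,"z": 0.33,"wx": 0,"wy": 0,"wz": 0},
  {"x": 0.093,"y": 0.005,"z": 0.355,"wx": 0,"wy": 0,"wz": 0},
  {"x": 0.093,"y": 0.005,"z": 0.365,"wx": 0,"wy": 0,"wz": 0},
  {"x": 0.093,"y": 0.005,"z": 0.368,"wx": 0,"wy": 0,"wz": 0},
  {"x": 0.093,"y": 0.005,"z": 0.368,"wx": 0,"wy": 0,"wz": 0},
])

```text
t: 19.1
position: [620.3, 183.1, 39.1]
orientation: [3.141, -0.0, 1.415]
ft_force: [-0.1, -0.1, -2.1]
grip_width: 48.8
grip_force: 62.3
```

Call:
apply_moves([
  {"x": 0,"y": 0,"z": 0.003,"wx": 0,"wy": 0,"wz": 0},
  {"x": 0,"y": 0,"z": 0.005,"wx": 0,"wy": 0,"wz": 0},
  {"x": 0,"y": 0,"z": 0.005,"wx": 0,"wy": 0,"wz": 0},
])

```text
t: 19.4
position: [620.1, 183.0, 37.1]
orientation: [3.141, -0.0, 1.415]
ft_force: [1.9, -0.7, 0.2]
grip_width: 48.7
grip_force: 62.3
```

Just in contact; a touch lower, then release.

Call:
apply_moves([
  {"x": 0,"y": 0,"z": 0.002,"wx": 0,"wy": 0,"wz": 0},
  {"x": 0,"y": 0,"z": 0.003,"wx": 0,"wy": 0,"wz": 0},
  {"x": 0,"y": 0,"z": 0.003,"wx": 0,"wy": 0,"wz": 0},
])

```text
t: 19.7
position: [620.1, 183.0, 37.0]
orientation: [3.141, 0.0, 1.415]
ft_force: [-6.1, -2.8, 15.4]
grip_width: 48.8
grip_force: 63.9
```

Call:
apply_moves([
  {"x": 0,"y": 0,"z": 0,"wx": 0,"wy": 0,"wz": 0},
  {"x": 0,"y": 0,"z": 0,"wx": 0,"wy": 0,"wz": 0},
  {"x": 0,"y": 0,"z": 0,"wx": 0,"wy": 0,"wz": 0},
  {"x": 0,"y": 0,"z": 0,"wx": 0,"wy": 0,"wz": 0},
  {"x": 0,"y": 0,"z": -0.03,"wx": 0,"wy": 0,"wz": 0},
  {"x": 0,"y": 0,"z": -0.1,"wx": 0,"wy": 0,"wz": 0},
  {"x": 0,"y": 0,"z": -0.2,"wx": 0,"wy": 0,"wz": 0},
  {"x": 0,"y": 0,"z": -0.3,"wx": 0,"wy": 0,"wz": 0},
  {"x": 0,"y": 0,"z": -0.38,"wx": 0,"wy": 0,"wz": 0},
  {"x": 0,"y": 0,"z": -0.38,"wx": 0,"wy": 0,"wz": 0},
], gripper=0.18)

```text
t: 20.7
position: [621.4, 183.6, 154.1]
orientation: [3.137, -0.002, 1.415]
ft_force: [-0.1, -0.1, -0.4]
grip_width: 70.0
grip_force: 0.0
```

```bash
python3 w.py w7 620 184 50 90 30;  python3 go.py 433.8,-168.2,135,102
```

```text
((619.6488647460938, 183.74322509765625), (47.13801574707031, 47.735557556152344), 68.6788558959961) 3817 zmax 71.30945339266803
t 20.75 [620.7 183.2 152.1] [ 1.7983e+02 -7.0000e-02  8.1090e+01] [-0.3  0.3 -0.7] q [-0.02  0.59 -0.45  1.62  0.29  0.99 -0.71]
shift [-1.2539 -0.434   0.0542] turn [ 0.002  -0.0004 -0.2323]
```

View pics/w7.png

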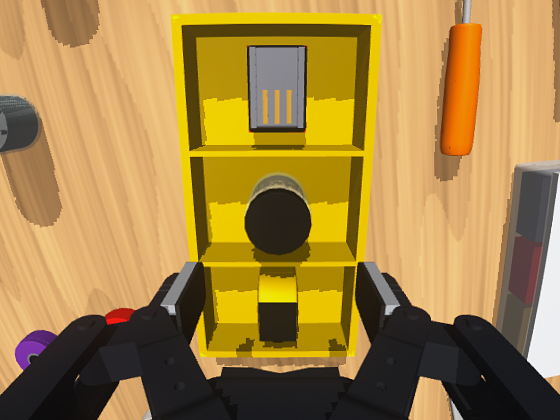

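The yellow kit is complete: battery (277,88), jar (278,220) and tape measure (278,305) each have their own compartment. Next, the valve.

Call:
apply_moves([
  {"x": -0.1,"y": -0.03,"z": 0,"wx": 0,"wy": 0,"wz": -0.03},
  {"x": -0.24,"y": -0.08,"z": 0,"wx": 0,"wy": 0,"wz": -0.07},
  {"x": -0.39,"y": -0.135,"z": 0,"wx": 0,"wy": 0,"wz": -0.12},
  {"x": -0.54,"y": -0.19,"z": 0,"wx": 0,"wy": 0,"wz": -0.17},
  {"x": -0.69,"y": -0.24,"z": 0,"wx": 0,"wy": 0,"wz": -0.21},
  {"x": -0.84,"y": -0.29,"z": 0,"wx": 0,"wy": 0,"wz": -0.232},
  {"x": -0.96,"y": -0.33,"z": 0,"wx": 0,"wy": 0,"wz": -0.232},
  {"x": -1,"y": -0.35,"z": 0,"wx": 0,"wy": 0,"wz": -0.232},
  {"x": -1,"y": -0.35,"z": 0,"wx": 0,"wy": 0,"wz": -0.232},
], gripper=0)

```text
t: 21.65
position: [468.6, -98.7, 149.6]
orientation: [-3.141, 0.0, 1.777]
ft_force: [0.4, 0.9, 0.2]
grip_width: 85.3
grip_force: 0.0
```

```bash
python3 go.py 433.8,-168.2,135,102
```

```text
t 21.65 [468.6 -98.7 149.6] [-1.7994e+02  1.0000e-02  1.0179e+02] [0.4 0.9 0.2] q [ 0.59  0.33 -0.52  2.04  0.22  0.83  0.15]
shift [-0.203  -0.1608  0.0488] turn [-0.0007  0.0001 -0.0023]
```

Call:
apply_moves([
  {"x": -0.1,"y": -0.08,"z": 0.02,"wx": 0,"wy": 0,"wz": 0},
  {"x": -0.18,"y": -0.14,"z": 0.04,"wx": 0,"wy": 0,"wz": -0.002},
  {"x": -0.203,"y": -0.161,"z": 0.049,"wx": 0,"wy": 0,"wz": -0.002},
  {"x": -0.203,"y": -0.161,"z": 0.049,"wx": 0,"wy": 0,"wz": -0.002},
  {"x": -0.203,"y": -0.161,"z": 0.049,"wx": 0,"wy": 0,"wz": -0.002},
])

```text
t: 22.15
position: [435.9, -165.3, 135.3]
orientation: [3.141, -0.001, 1.784]
ft_force: [-0.7, -0.1, 0.1]
grip_width: 85.5
grip_force: 0.0
```

```bash
python3 w.py w8 434 -168 12 65 40;  python3 go.py 433.8,-168.5,26,102
```

```text
((434.1061706542969, -167.56414794921875), (34.30414581298828, 58.463584899902344), 11.245838165283203) 3157 zmax 53.43502387174338
t 22.2 [ 436.  -165.2  135.3] [ 1.7997e+02 -2.0000e-02  1.0226e+02] [-0.1 -0.3 -0.9] q [ 0.72  0.32 -0.49  2.08  0.21  0.78  0.32]
shift [-0.0094 -0.0096  0.3644] turn [ 0.0003 -0.0003  0.0029]
```

Call:
apply_moves([
  {"x": -0.009,"y": -0.007,"z": 0.08,"wx": 0,"wy": 0,"wz": 0.002},
  {"x": -0.009,"y": -0.007,"z": 0.19,"wx": 0,"wy": 0,"wz": 0.002},
  {"x": -0.009,"y": -0.007,"z": 0.29,"wx": 0,"wy": 0,"wz": 0.002},
  {"x": -0.009,"y": -0.007,"z": 0.34,"wx": 0,"wy": 0,"wz": 0.002},
  {"x": -0.009,"y": -0.007,"z": 0.364,"wx": 0,"wy": 0,"wz": 0.002},
  {"x": -0.009,"y": -0.007,"z": 0.364,"wx": 0,"wy": 0,"wz": 0.002},
])

```text
t: 22.8
position: [433.9, -168.8, 25.6]
orientation: [-3.141, -0.001, 1.781]
ft_force: [0.1, 0.2, 0.9]
grip_width: 85.5
grip_force: 0.0
```

Call:
apply_moves([
  {"x": 0,"y": 0,"z": 0,"wx": 0,"wy": 0,"wz": 0},
  {"x": 0,"y": 0,"z": 0,"wx": 0,"wy": 0,"wz": 0},
  {"x": 0,"y": 0,"z": 0,"wx": 0,"wy": 0,"wz": 0},
  {"x": 0,"y": 0,"z": 0,"wx": 0,"wy": 0,"wz": 0},
  {"x": 0,"y": 0,"z": 0,"wx": 0,"wy": 0,"wz": 0},
  {"x": 0,"y": 0,"z": 0,"wx": 0,"wy": 0,"wz": 0},
  {"x": 0,"y": 0,"z": 0,"wx": 0,"wy": 0,"wz": 0},
  {"x": 0,"y": 0,"z": 0,"wx": 0,"wy": 0,"wz": 0},
], gripper=1)

```text
t: 23.6
position: [433.8, -170.0, 26.7]
orientation: [3.141, 0.001, 1.779]
ft_force: [-3.5, 0.5, 15.9]
grip_width: 28.5
grip_force: 58.6
```

```bash
python3 go.py 609.7,-263.5,130,86.1
```

```text
t 23.6 [ 433.8 -170.    26.7] [1.7997e+02 4.0000e-02 1.0196e+02] [-3.5  0.5 15.9] q [ 0.63  0.52 -0.39  2.13  0.37  0.55  0.19]
shift [-0.4265  0.5091 -0.3437] turn [0.0004 0.0004 0.1762]
```

Call:
apply_moves([
  {"x": 0,"y": 0,"z": -0.05,"wx": 0,"wy": 0,"wz": 0},
  {"x": 0,"y": 0,"z": -0.15,"wx": 0,"wy": 0,"wz": 0},
  {"x": 0,"y": 0,"z": -0.27,"wx": 0,"wy": 0,"wz": 0},
  {"x": -0.02,"y": 0.03,"z": -0.342,"wx": 0,"wy": 0,"wz": 0.02},
  {"x": -0.08,"y": 0.1,"z": -0.342,"wx": 0,"wy": 0,"wz": 0.05},
  {"x": -0.16,"y": 0.19,"z": -0.342,"wx": 0,"wy": 0,"wz": 0.08},
  {"x": -0.24,"y": 0.29,"z": -0.342,"wx": 0,"wy": 0,"wz": 0.11},
  {"x": -0.32,"y": 0.38,"z": -0.342,"wx": 0,"wy": 0,"wz": 0.14},
  {"x": -0.39,"y": 0.46,"z": -0.342,"wx": 0,"wy": 0,"wz": 0.17},
  {"x": -0.426,"y": 0.509,"z": -0.342,"wx": 0,"wy": 0,"wz": 0.176},
  {"x": -0.426,"y": 0.509,"z": -0.342,"wx": 0,"wy": 0,"wz": 0.176},
  {"x": -0.426,"y": 0.509,"z": -0.342,"wx": 0,"wy": 0,"wz": 0.176},
])

```text
t: 24.8
position: [608.9, -262.9, 128.1]
orientation: [-3.141, -0.001, 1.503]
ft_force: [-0.1, -0.1, -1.8]
grip_width: 28.6
grip_force: 60.9
```

```bash
python3 go.py 609.7,-263.5,33,86.1
```

```text
t 24.8 [ 608.9 -262.9  128.1] [-1.7994e+02 -3.0000e-02  8.6140e+01] [-0.1 -0.1 -1.8] q [ 0.62  0.63 -0.37  1.59  0.26  0.96  0.1 ]
shift [-0.002   0.003   0.3169] turn [-0.0007 -0.0004  0.0005]
```

Call:
apply_moves([
  {"x": -0.002,"y": 0.003,"z": 0.06,"wx": 0,"wy": 0,"wz": 0},
  {"x": -0.002,"y": 0.003,"z": 0.15,"wx": 0,"wy": 0,"wz": 0},
  {"x": -0.002,"y": 0.003,"z": 0.23,"wx": 0,"wy": 0,"wz": 0},
  {"x": -0.002,"y": 0.003,"z": 0.28,"wx": 0,"wy": 0,"wz": 0},
  {"x": -0.002,"y": 0.003,"z": 0.305,"wx": 0,"wy": 0,"wz": 0},
  {"x": -0.002,"y": 0.003,"z": 0.314,"wx": 0,"wy": 0,"wz": 0},
  {"x": -0.002,"y": 0.003,"z": 0.317,"wx": 0,"wy": 0,"wz": 0},
  {"x": -0.002,"y": 0.003,"z": 0.317,"wx": 0,"wy": 0,"wz": 0},
])

```text
t: 25.6
position: [610.7, -264.0, 34.2]
orientation: [3.141, 0.0, 1.503]
ft_force: [0.3, -0.3, -2.7]
grip_width: 28.4
grip_force: 60.9
```

Call:
apply_moves([
  {"x": 0,"y": 0,"z": 0.003,"wx": 0,"wy": 0,"wz": 0},
  {"x": 0,"y": 0,"z": 0.006,"wx": 0,"wy": 0,"wz": 0},
  {"x": 0,"y": 0,"z": 0.006,"wx": 0,"wy": 0,"wz": 0},
])

```text
t: 25.9
position: [610.3, -263.9, 31.8]
orientation: [3.141, 0.0, 1.503]
ft_force: [-0.6, 0.0, -2.7]
grip_width: 28.7
grip_force: 60.9
```

Call:
apply_moves([
  {"x": 0,"y": 0,"z": 0.002,"wx": 0,"wy": 0,"wz": 0},
  {"x": 0,"y": 0,"z": 0.005,"wx": 0,"wy": 0,"wz": 0},
  {"x": 0,"y": 0,"z": 0.005,"wx": 0,"wy": 0,"wz": 0},
])

```text
t: 26.2
position: [610.4, -263.9, 30.8]
orientation: [3.142, 0.0, 1.503]
ft_force: [-4.1, 0.9, 8.4]
grip_width: 28.6
grip_force: 62.2
```

Call:
apply_moves([
  {"x": 0,"y": 0,"z": 0,"wx": 0,"wy": 0,"wz": 0},
  {"x": 0,"y": 0,"z": 0,"wx": 0,"wy": 0,"wz": 0},
  {"x": 0,"y": 0,"z": 0,"wx": 0,"wy": 0,"wz": 0},
  {"x": 0,"y": 0,"z": 0,"wx": 0,"wy": 0,"wz": 0},
  {"x": 0,"y": 0,"z": -0.03,"wx": 0,"wy": 0,"wz": 0},
  {"x": 0,"y": 0,"z": -0.1,"wx": 0,"wy": 0,"wz": 0},
  {"x": 0,"y": 0,"z": -0.2,"wx": 0,"wy": 0,"wz": 0},
  {"x": 0,"y": 0,"z": -0.3,"wx": 0,"wy": 0,"wz": 0},
  {"x": 0,"y": 0,"z": -0.36,"wx": 0,"wy": 0,"wz": 0},
  {"x": 0,"y": 0,"z": -0.36,"wx": 0,"wy": 0,"wz": 0},
], gripper=0.3)

```text
t: 27.2
position: [611.6, -264.3, 141.8]
orientation: [3.137, 0.002, 1.503]
ft_force: [0.7, 0.2, 0.1]
grip_width: 59.9
grip_force: 0.0
```

```bash
python3 w.py w9 610 -264 20 65 35;  python3 go.py 441.8,-69.2,120,86.1
```

```text
((610.383056640625, -261.60272216796875), (58.794368743896484, 34.35231399536133), 86.15808868408203) 3108 zmax 57.3997820425113
t 27.25 [ 610.9 -264.1  139.9] [1.7987e+02 5.0000e-02 8.6120e+01] [-0.9  0.1 -1.3] q [ 0.62  0.62 -0.37  1.58  0.26  0.98  0.1 ]
shift [ 0.6102 -0.6065  0.0645] turn [0.0015 0.0006 0.0002]
```

View pics/w9.png

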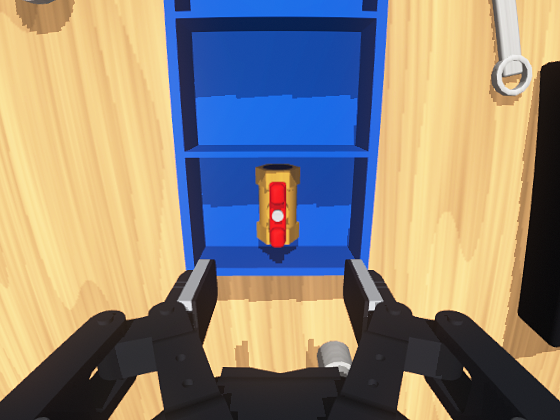

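The valve (278,205) stands in its blue compartment. Next, the white reel, with the jaws opened to 70 mm only.

Call:
apply_moves([
  {"x": 0.07,"y": -0.07,"z": 0,"wx": 0,"wy": 0,"wz": 0},
  {"x": 0.18,"y": -0.18,"z": 0,"wx": 0,"wy": 0,"wz": 0},
  {"x": 0.29,"y": -0.29,"z": 0.02,"wx": 0,"wy": 0,"wz": 0},
  {"x": 0.4,"y": -0.4,"z": 0.04,"wx": 0,"wy": 0,"wz": 0},
  {"x": 0.51,"y": -0.51,"z": 0.06,"wx": 0,"wy": 0,"wz": 0},
  {"x": 0.59,"y": -0.59,"z": 0.064,"wx": 0,"wy": 0,"wz": 0},
  {"x": 0.61,"y": -0.607,"z": 0.064,"wx": 0,"wy": 0,"wz": 0},
  {"x": 0.61,"y": -0.607,"z": 0.064,"wx": 0,"wy": 0,"wz": 0},
  {"x": 0.61,"y": -0.607,"z": 0.064,"wx": 0,"wy": 0,"wz": 0},
], gripper=0.18)

```text
t: 28.15
position: [441.6, -69.7, 119.0]
orientation: [3.141, -0.0, 1.503]
ft_force: [0.3, 1.0, 0.8]
grip_width: 69.9
grip_force: 0.0
```

```bash
python3 w.py w10 441.8 -69.2 8 40 40;  python3 go.py 441.8,-69.2,20,86.1
```

```text
((442.658203125, -68.40031433105469), (51.52063751220703, 51.61674499511719), 57.745235443115234) 3941 zmax 22.603845439287557
t 28.2 [441.7 -69.8 118.9] [ 1.7999e+02 -1.0000e-02  8.6060e+01] [ 0.5 -0.8 -0.4] q [ 0.49  0.32 -0.46  2.14  0.21  0.73 -0.17]
shift [2.000e-03 2.000e-04 3.298e-01] turn [ 0.0001 -0.0001 -0.0004]
```

View pics/w10.png

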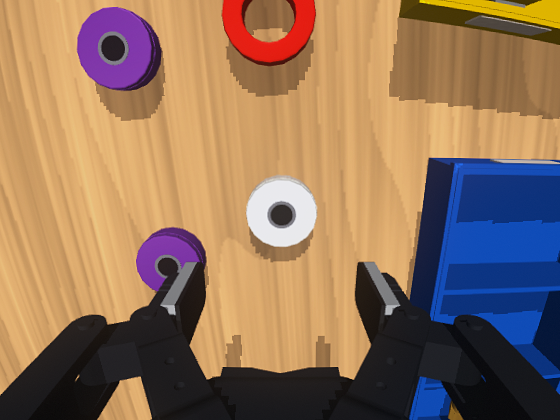

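The white reel (282,212) is centred between the jaws. The purple one (170,258) stays clear of the left finger.

Call:
apply_moves([
  {"x": 0.003,"y": 0.002,"z": 0.08,"wx": 0,"wy": 0,"wz": 0},
  {"x": 0.003,"y": 0.002,"z": 0.19,"wx": 0,"wy": 0,"wz": 0},
  {"x": 0.003,"y": 0.002,"z": 0.27,"wx": 0,"wy": 0,"wz": 0},
  {"x": 0.003,"y": 0.002,"z": 0.31,"wx": 0,"wy": 0,"wz": 0},
  {"x": 0.003,"y": 0.002,"z": 0.325,"wx": 0,"wy": 0,"wz": 0},
  {"x": 0.003,"y": 0.002,"z": 0.33,"wx": 0,"wy": 0,"wz": 0},
  {"x": 0.003,"y": 0.002,"z": 0.33,"wx": 0,"wy": 0,"wz": 0},
])

```text
t: 28.9
position: [442.2, -68.3, 20.6]
orientation: [3.141, 0.0, 1.503]
ft_force: [-0.4, 0.0, -0.3]
grip_width: 69.6
grip_force: 0.0
```

Call:
apply_moves([
  {"x": 0,"y": 0,"z": 0,"wx": 0,"wy": 0,"wz": 0},
  {"x": 0,"y": 0,"z": 0,"wx": 0,"wy": 0,"wz": 0},
  {"x": 0,"y": 0,"z": 0,"wx": 0,"wy": 0,"wz": 0},
  {"x": 0,"y": 0,"z": 0,"wx": 0,"wy": 0,"wz": 0},
  {"x": 0,"y": 0,"z": 0,"wx": 0,"wy": 0,"wz": 0},
  {"x": 0,"y": 0,"z": 0,"wx": 0,"wy": 0,"wz": 0},
], gripper=1)

```text
t: 29.5
position: [442.2, -68.3, 21.2]
orientation: [3.14, 0.001, 1.503]
ft_force: [-6.0, 1.0, 20.9]
grip_width: 49.3
grip_force: 58.1
```

```bash
python3 go.py 621.7,-87.9,120,86.1
```

```text
t 29.5 [442.2 -68.3  21.2] [1.7992e+02 4.0000e-02 8.6130e+01] [-6.   1.  20.9] q [ 0.39  0.51 -0.36  2.18  0.36  0.51 -0.31]
shift [-0.025   0.602  -0.3285] turn [0.0009 0.0004 0.0003]
```

Call:
apply_moves([
  {"x": 0,"y": 0,"z": -0.05,"wx": 0,"wy": 0,"wz": 0},
  {"x": 0,"y": 0,"z": -0.15,"wx": 0,"wy": 0,"wz": 0},
  {"x": 0,"y": 0,"z": -0.27,"wx": 0,"wy": 0,"wz": 0},
  {"x": 0,"y": 0.03,"z": -0.328,"wx": 0,"wy": 0,"wz": 0},
  {"x": -0.005,"y": 0.12,"z": -0.328,"wx": 0,"wy": 0,"wz": 0},
  {"x": -0.01,"y": 0.23,"z": -0.328,"wx": 0,"wy": 0,"wz": 0},
  {"x": -0.015,"y": 0.34,"z": -0.328,"wx": 0,"wy": 0,"wz": 0},
  {"x": -0.02,"y": 0.45,"z": -0.328,"wx": 0,"wy": 0,"wz": 0},
  {"x": -0.025,"y": 0.55,"z": -0.328,"wx": 0,"wy": 0,"wz": 0},
  {"x": -0.025,"y": 0.602,"z": -0.328,"wx": 0,"wy": 0,"wz": 0},
  {"x": -0.025,"y": 0.602,"z": -0.328,"wx": 0,"wy": 0,"wz": 0},
  {"x": -0.025,"y": 0.602,"z": -0.328,"wx": 0,"wy": 0,"wz": 0},
])

```text
t: 30.7
position: [620.9, -87.7, 118.5]
orientation: [-3.141, -0.0, 1.503]
ft_force: [-1.0, -0.2, 0.1]
grip_width: 49.2
grip_force: 62.5
```

```bash
python3 w.py w11 621 -88 80 140 40; python3 go.py 621.7,-87.9,28,86.1
```

```text
((620.3726196289062, -83.32110595703125), (56.53522491455078, 59.26111602783203), 44.10408401489258) 12865 zmax 138.00734081860656
t 30.75 [620.7 -87.8 118.6] [-179.98    0.     86.13] [-0.4 -0.2 -1.3] q [ 0.4   0.6  -0.42  1.7   0.29  0.91 -0.2 ]
shift [-2.000e-04  3.500e-03  3.019e-01] turn [-0.0002  0.      0.0004]
```

Call:
apply_moves([
  {"x": 0,"y": 0.002,"z": 0.06,"wx": 0,"wy": 0,"wz": 0},
  {"x": 0,"y": 0.002,"z": 0.15,"wx": 0,"wy": 0,"wz": 0},
  {"x": 0,"y": 0.002,"z": 0.23,"wx": 0,"wy": 0,"wz": 0},
  {"x": 0,"y": 0.002,"z": 0.275,"wx": 0,"wy": 0,"wz": 0},
  {"x": 0,"y": 0.002,"z": 0.295,"wx": 0,"wy": 0,"wz": 0},
  {"x": 0,"y": 0.002,"z": 0.302,"wx": 0,"wy": 0,"wz": 0},
  {"x": 0,"y": 0.002,"z": 0.304,"wx": 0,"wy": 0,"wz": 0},
  {"x": 0,"y": 0.002,"z": 0.304,"wx": 0,"wy": 0,"wz": 0},
])

```text
t: 31.55
position: [622.3, -87.9, 28.0]
orientation: [3.14, 0.0, 1.503]
ft_force: [-0.0, 0.3, 0.1]
grip_width: 49.3
grip_force: 62.5
```

Call:
apply_moves([
  {"x": 0,"y": 0,"z": 0.003,"wx": 0,"wy": 0,"wz": 0},
  {"x": 0,"y": 0,"z": 0.005,"wx": 0,"wy": 0,"wz": 0},
  {"x": 0,"y": 0,"z": 0.005,"wx": 0,"wy": 0,"wz": 0},
])

```text
t: 31.85
position: [621.9, -87.9, 25.8]
orientation: [3.142, -0.0, 1.503]
ft_force: [0.2, -0.6, -0.6]
grip_width: 49.3
grip_force: 62.5
```

Call:
apply_moves([
  {"x": 0,"y": 0,"z": 0.002,"wx": 0,"wy": 0,"wz": 0},
  {"x": 0,"y": 0,"z": 0.004,"wx": 0,"wy": 0,"wz": 0},
  {"x": 0,"y": 0,"z": 0.004,"wx": 0,"wy": 0,"wz": 0},
])

```text
t: 32.15
position: [622.1, -87.8, 25.4]
orientation: [3.141, 0.0, 1.503]
ft_force: [-7.2, 0.1, 15.7]
grip_width: 49.8
grip_force: 64.5
```

Call:
apply_moves([
  {"x": 0,"y": 0,"z": 0,"wx": 0,"wy": 0,"wz": 0},
  {"x": 0,"y": 0,"z": 0,"wx": 0,"wy": 0,"wz": 0},
  {"x": 0,"y": 0,"z": 0,"wx": 0,"wy": 0,"wz": 0},
  {"x": 0,"y": 0,"z": 0,"wx": 0,"wy": 0,"wz": 0},
  {"x": 0,"y": 0,"z": -0.03,"wx": 0,"wy": 0,"wz": 0},
  {"x": 0,"y": 0,"z": -0.1,"wx": 0,"wy": 0,"wz": 0},
  {"x": 0,"y": 0,"z": -0.2,"wx": 0,"wy": 0,"wz": 0},
  {"x": 0,"y": 0,"z": -0.3,"wx": 0,"wy": 0,"wz": 0},
  {"x": 0,"y": 0,"z": -0.42,"wx": 0,"wy": 0,"wz": 0},
  {"x": 0,"y": 0,"z": -0.55,"wx": 0,"wy": 0,"wz": 0},
  {"x": 0,"y": 0,"z": -0.55,"wx": 0,"wy": 0,"wz": 0},
], gripper=0.18)

```text
t: 33.25
position: [624.1, -87.8, 195.4]
orientation: [3.134, 0.001, 1.503]
ft_force: [0.5, 0.1, 0.8]
grip_width: 69.9
grip_force: 0.0
```

```bash
python3 w.py w12 621.7 -88 12 45 33; python3 - <<'E'
from h import *
im,d,P=snap("side"); save("side2",im)
a=cv2.imread("pics/w12.png"); b=cv2.imread("pics/side2.png")
cv2.imwrite("pics/fin.png",cv2.resize(np.hstack([a,b]),(800,300),interpolation=cv2.INTER_AREA))
E
```

```text
((622.1983032226562, -87.84039306640625), (51.299156188964844, 51.603214263916016), 25.756582260131836) 2400 zmax 26.603355474057807
```

View pics/fin.png

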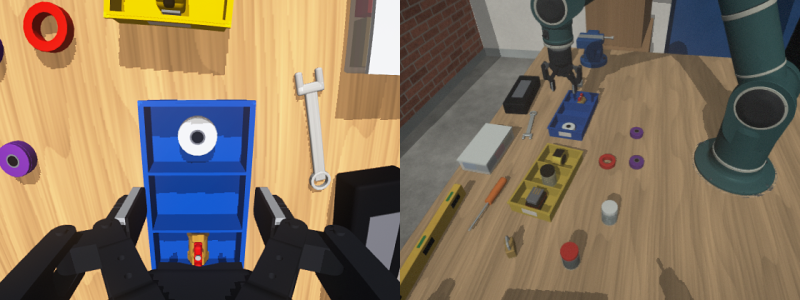

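The reel (197,137) lies flat in the blue tray and the valve (197,248) has its own compartment. The side view shows all three yellow compartments filled and the rest of the stock where it was. Handing in.

```bash
python3 -c "
from h import *
print(r.close_job())"
```

```text
the job is handed in; nothing more can be done
None
```

Both kits are made up and the job is handed in after about 33 s of robot time: tape measure, battery and black-lid jar in the yellow tray, valve and white reel in the blue, each flat in its own compartment, with the rest of the stock untouched.

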